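# Clamp a bisque press mould with the tension wheel

## Task

Lay the fired-clay press mould flat on the bed of the bench clamp, lengthwise between the two jaws, and let go of it. Then wind the clamp's tension wheel clockwise (seen from above) by its crank knob until its sprung pad holds the mould firmly against the fixed jaw: stop when the knob takes about 6 N more to push round than it did running free. Do not overwind, the brittle mould would crack; leave the wheel at that tension, let go, and do not disturb the other things on the table.

Things in the scene. Friction and masses are not known exactly. Their poses are not given: they have to be found in the camera images.
- mould: Loose pale fired-clay press mould, a slab 60 (its x) x 90 (its y) x 24 mm high, 0.19 to 0.31 kg, with a 42 x 66 mm recess 7 mm deep in its top holding a small flower relief. Lies flat on the table at one of three spots. Origin: centre of its underside. Grip it across its 60 mm width.
- clamp: Grey bench clamp fixed to the table; origin on the table at its middle, y along the bed towards the wheel. Bed 50 mm wide (x), top 30 mm high, long sides free (mould overhangs 5 mm each side). Fixed jaw at the -y end: 70 mm wide, 46 mm high, face at y = -145 mm. Gearbox at y = +125 mm: 60 x 100 mm, 72 mm high, on a foot 120 x 100 x 10 mm; wheel on top.
- seat (a point): Point on the bed's top where the centre of the mould's underside finally belongs: 45 mm from the fixed jaw's face, on the bed's centre line, 30 mm above the table; axes as the clamp's. The mould may be laid up to 6 mm nearer the wheel (+y): the closing jaw slides it along the bed up to the fixed jaw.
- carriage: Moving jaw, grey block 62 x 35 mm, 31 to 61 mm high; origin on the bed's centre line at table height, mid-block. A steel pad (70 x 8 mm, 32 to 57 mm high) stands sprung 10 to 22 mm (varies) off its side facing the fixed jaw. Geared to the wheel: clockwise closes it, 38 mm a turn. The pad starts 9 to 46 mm clear of a mould at the seat; the spring is at set tension about 0.6 rad later.
- wheel_axis (a point): Centre of the tension wheel: a horizontal dark steel handwheel on a vertical axis, rim 60 mm in radius (middle of the 14 mm thick rim), three spokes, 98 mm above the table.
- knob_mid (a point): Middle (133 mm up) of the upright black crank knob on the wheel's rim, 24 mm across, 44 mm high, 60 mm from the wheel's axis, starting almost anywhere round it. Spins on its own pin: a gripper can carry it round without turning. Running free takes 10 N (6 to 8 N when paused); pressing the mould adds 1 N per 10 N of pad force. Firm: 6 N more; 9 is too much. Friction holds the wheel where left.
- bisque_disc: Bystander: flat fired-clay disc, 90 mm across, 12 mm thick; origin centre of underside.
- wood_bat: Bystander: plain wooden board 70 x 100 x 18 mm; origin centre of underside.
- brush_cup: Bystander: white cup 66 mm across, 90 mm high, brushes standing to about 200 mm.
- glaze_jar: Bystander: jar 64 mm across, 85 mm high.
- cutter_ring: Bystander: steel cutter ring 70 mm across, 25 mm high.
- shaping_tool: Bystander: spatula about 200 mm long lying on the table.
Things that resemble listed ones, but are neither listed nor needed, are in the scene too. Leave any blue, pink or turquoise look-alike of the mould alone.

How it is judged:
By the outcome, as a careful person would: the job done as asked, in the order asked, and still so for the second after the job is handed in, with the robot touching nothing.
It also fails if it takes over 72 s, if anything falls off the work surface, if the arm or the gripper's body presses on something with over 40 N, if the wrist force passes 120 N, or if a joint passes its speed limit or range.

## Robot

A 7-joint arm with a two-finger parallel gripper is mounted at the origin on the work surface. World frame = base frame: x ahead of the robot, y to its left, z up, the work surface at z = 0. Lengths are in m, angles in rad, forces in N, time in s.
With the tool pointing down it reaches from about 0.4 to 0.9 m from the base axis. Payload 5.6 kg.
Tool frame: the origin (TCP) lies midway between the tips of the shut fingers; the grasp point (between the pads) lies 19 mm behind it; z points along the fingers, y is the line along which they close (so a half turn about z gives the same grasp; the last joint's range is limited). The gripper opens to 92 mm and grips with 3 to 60 N. Pads are 20 mm wide; open, the fingers measure 128 mm over their backs; the gripper's body (75 mm by 189 mm) begins 69 mm behind the grasp point.
Start: joints at [1.128, 0.468, -0.012, 1.603, 0.006, 1.071, -0.056], TCP at [0.253, -0.599, 0.215] pointing down, gripper open.
Joint ranges: [-2.53, 2.53], [-0.31, 2.02], [-1.57, 1.55], [0.28, 2.44], [-1.29, 4.43], [0.15, 1.84], [-2.92, 2.92]. Speed limits (rad/s): [2.57, 2.57, 3.14, 3.14, 3.14, 3.14, 3.14].

## Interface

Orientations are given as a 3x3 rotation matrix whose columns are the frame's x, y, z axes.
In Python, from station import env, effector, solver, viewer, workorder, search_frame, tip_of gives the robot as it stands. Calls block until the motion is done:
- env.reach(position, orientation): joint-space move of the TCP to a pose.
- env.movel(position, frame=None, rate=0.15): straight line of the TCP; frame=None keeps the orientation; rate is the mean speed in m/s.
- env.goto_joints(angles): joint-space move.
- effector.release() and effector.grasp(squeeze=None): open the fingers fully, or close them until they stop; squeeze is the grip in N (None keeps the last).
- env.pause(seconds).
- solver.inverse_kinematics(position, orientation): joint angles nearest the present ones, or None.
- env.sense(): the state.
- viewer.read_camera(name): name is "scene" or "top"; returns (picture, depth): 400x640x3 uint8, red, green, blue; 400x640 float32, m along the optical axis (not along the pixel's ray), 0 where there is no reading.
- viewer.camera_info(name): a dict with "intrinsics" (3x3 intrinsics, pixels), "eye" and "rotation" of the camera in the world. Camera axes: x right, y up, looking along -z (the intrinsics and any distortion apply to the point x, -y, -z); pixel columns grow to the right and rows downward; lengths in m; the calibration is good to about 2 mm. A picture is of the moment at which its call begins. camera_info takes no time and is no camera call.
A pose or a line that the arm cannot do raises env.PlanningError and nothing moves.
- workorder.finish_job(): hands the job in; it is judged then, once.
Trained networks look in the newest picture that a camera, given by its name, has taken for a name from the list of things; names that differ only in an ending like _2 or _b are one class to them, and where a whole thing is asked for, a point or a joint stands for the part that bears it (a point fixed in the world has none). Each returns a list of dicts, best first, with "score" (0 to 1); they miss things now and then, are a little off and sometimes report something else, mostly with a low value. They report only what shows in the picture. A call takes as long as a camera call. They do not tell look-alikes from the thing itself.
- search_frame(camera, name): "at" ([x, y, z] in m, in world coordinates, good to about 4 mm: the middle of the surface that is visible of it).
- tip_of(camera, name): "at" ([x, y, z] in m, in world coordinates, good to about 4 mm: a listed point, or the origin of a listed thing).
The state is a dict: "t": time; "joint_positions": joint angles; "joint_velocities": joint speeds; "tau": joint torques, N m; "ee_pos": TCP position; "tcp_rot": TCP orientation; "wrist_force": force on the tool from outside, world axes, zero at the start; "moment": the same for the moment, N m; "gripper_width": finger opening in m; "grasp_force": force on a finger pad.
Only numpy, scipy, OpenCV 4.12 (cv2) and the standard library are available. Lean on these libraries where they do the work, as an engineer would, in place of code of your own. Each camera call takes 0.05 s, during which the arm holds its last target. There are 200 camera calls.

## Working session

There is one attempt and no reset: what is moved stays moved. The work goes in short steps, each a Python script; the robot and the scene stay as the last script left them, time stands still between calls to the robot, and variables do not carry over. Pictures are saved under pics/ and viewed, at most 10 in all, crops included, and the job is handed in when it is done.

```bash
ls; mkdir -p pics
cat > h.py <<'E'
import numpy as np, cv2
from station import env, effector, solver, viewer, workorder, search_frame, tip_of
def save(name,fn,crop=None,scale=1):
    p,d=viewer.read_camera(name); 
    q=p if crop is None else p[crop[0]:crop[1],crop[2]:crop[3]]
    q=cv2.resize(q,None,fx=scale,fy=scale,interpolation=cv2.INTER_CUBIC)
    cv2.imwrite('pics/'+fn,q[:,:,::-1]); return p,d
def pix(name,P):
    c=viewer.camera_info(name);R=np.array(c['rotation']);K=np.array(c['intrinsics'])
    v=R.T@(np.asarray(P)-c['eye']); v=np.array([v[0],-v[1],-v[2]]); u=K@v; return (u[:2]/u[2])
def world(name,u,v,z):
    c=viewer.camera_info(name);R=np.array(c['rotation']);K=np.array(c['intrinsics'])
    r=np.linalg.solve(K,[u,v,1]); r=R@np.array([r[0],-r[1],-r[2]]); e=np.array(c['eye'])
    return e+r*(z-e[2])/r[2]
def cloud(name,d):
    c=viewer.camera_info(name);R=np.array(c['rotation']);K=np.array(c['intrinsics'])
    v,u=np.mgrid[:d.shape[0],:d.shape[1]]
    x=(u-K[0,2])/K[0,0]*d; y=(v-K[1,2])/K[1,1]*d
    return np.stack([x,-y,-d],-1)@R.T+np.array(c['eye'])
def down(a): # tool y axis (closing) at angle a
    y=np.array([np.cos(a),np.sin(a),0]);z=np.array([0,0,-1.]);return np.stack([np.cross(y,z),y,z],1)
E
cat > a.py <<'E'
from h import *
np.set_printoptions(precision=4,suppress=True)
for n in ('scene','top'):
    save(n,n+'1.png'); i=viewer.camera_info(n); print(n,i)
    for k in ('mould','clamp','seat','carriage','wheel_axis','knob_mid'):
        for f in (search_frame,tip_of):
            print(k,f.__name__,[(np.round(r['at'],3),round(r['score'],2),pix(n,r['at']).round()) for r in f(n,k)[:4]])
s=env.sense();print(s['t'],s['wrist_force'],s['tcp_rot'])
E
python3 a.py
```

```text
pics
scene {'intrinsics': array([[431.6098,   0.    , 322.5785],
       [  0.    , 431.6098, 202.862 ],
       [  0.    ,   0.    ,   1.    ]]), 'eye': array([1.6491, 0.2125, 0.8304]), 'rotation': array([[-0.2045, -0.528 ,  0.8243],
       [ 0.9787, -0.0953,  0.1817],
       [-0.0174,  0.8439,  0.5362]])}
mould call [(array([ 0.515, -0.452,  0.024]), 0.91, array([205., 208.])), (array([ 0.711, -0.44 ,  0.023]), 0.78, array([182., 243.])), (array([ 0.353, -0.453,  0.017]), 0.56, array([224., 187.]))]
mould call [(array([ 0.6  , -0.354,  0.004]), 0.97, array([223., 230.])), (array([ 0.503, -0.456,  0.003]), 0.93, array([207., 211.])), (array([ 0.619, -0.215,  0.001]), 0.9, array([262., 239.])), (array([ 0.339, -0.462, -0.003]), 0.89, array([224., 189.]))]
clamp call [(array([0.569, 0.125, 0.042]), 0.74, array([371., 231.]))]
clamp call [(array([ 0.546,  0.048, -0.001]), 0.71, array([347., 235.])), (array([0.683, 0.36 , 0.001]), 0.46, array([449., 275.]))]
seat call [(array([0.569, 0.123, 0.039]), 0.85, array([370., 232.]))]
seat call [(array([ 0.548, -0.059,  0.028]), 0.69, array([314.
[... 1549 characters left out ...]
at call [(array([0.544, 0.118, 0.057]), 0.87, array([253., 198.]))]
seat call [(array([ 0.553, -0.053,  0.031]), 0.72, array([318., 196.]))]
carriage call [(array([0.547, 0.041, 0.06 ]), 0.79, array([282., 197.]))]
carriage call [(array([0.547, 0.042, 0.003]), 0.6, array([284., 200.]))]
wheel_axis call [(array([0.537, 0.123, 0.057]), 0.82, array([251., 200.]))]
wheel_axis call [(array([0.536, 0.17 , 0.096]), 0.9, array([230., 198.]))]
knob_mid call []
knob_mid call [(array([0.545, 0.228, 0.132]), 0.68, array([203., 193.])), (array([0.536, 0.171, 0.094]), 0.43, array([229., 199.]))]
1.3 [ 0.1851  0.1101 -1.0652] [[ 0.9212  0.3892 -0.    ]
 [ 0.3892 -0.9212 -0.    ]
 [-0.      0.     -1.    ]]
```

View pics/top1.png

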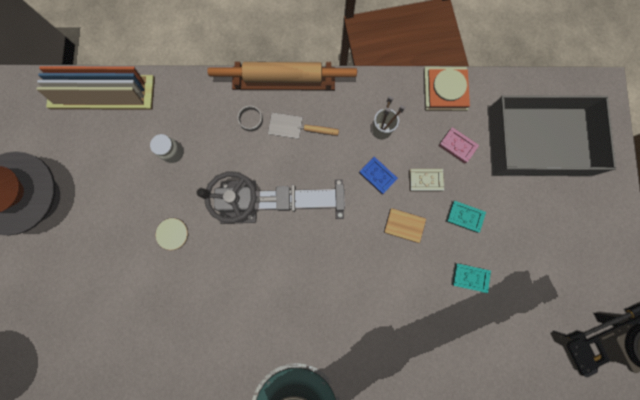

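View pics/scene1.png

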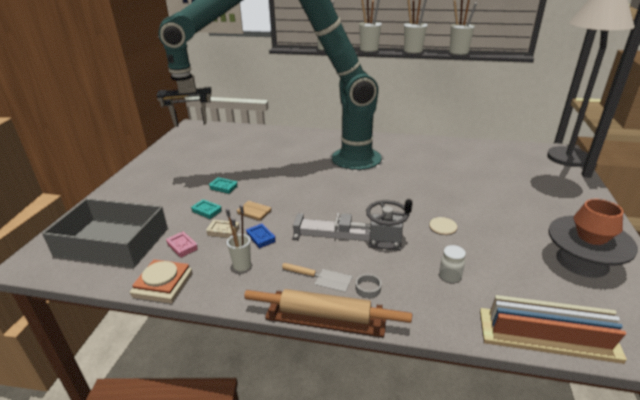

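```bash
python3 -c "
import cv2
a=cv2.imread('pics/top1.png')[130:310,345:505]; b=cv2.imread('pics/scene1.png')[165:275,150:300]
a=cv2.resize(a,None,fx=2.5,fy=2.5,interpolation=2);b=cv2.resize(b,(375,275),interpolation=2)
import numpy as np
c=np.zeros((450,775,3),'uint8');c[:,:400]=a;c[:275,400:]=b
cv2.imwrite('pics/crop1.png',c)"
```

```text
(no output)
```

View pics/crop1.png

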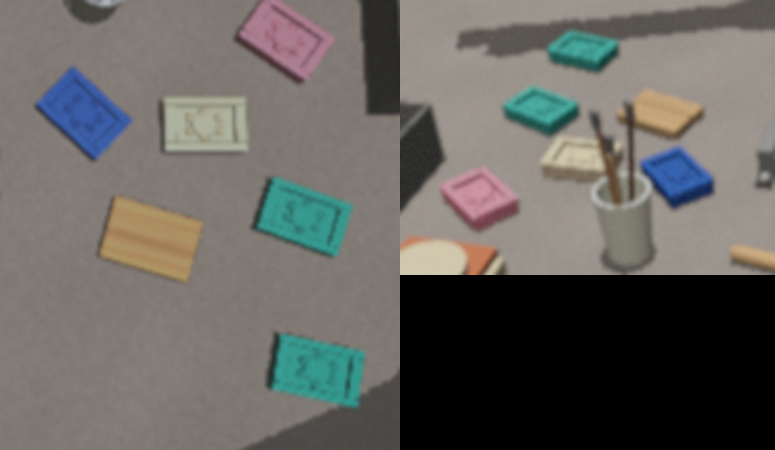

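The cream slab at top (426,180) / scene (222,228) is the mould: it is pale clay with a recess and relief. The look-alikes at top are blue (378,175), pink (459,145) and turquoise (467,216) and (472,278). The bat at (405,225) is plain wood. The clamp runs from the jaw (340,198) to the wheel (230,197), with the knob at (203,193).

```bash
cat > b.py <<'E'
from h import *
np.set_printoptions(precision=4,suppress=True)
def rect(P,n):
    if len(P)<5: print(n,'few',len(P)); return
    c,s,a=cv2.minAreaRect(P[:,:2].astype(np.float32)*1000); print(n,len(P),'c',np.round(c,1),'size',np.round(s,1),'ang',round(a,2),'z',np.median(P[:,2]).round(4))
for cam in ('top','scene'):
    p,d=viewer.read_camera(cam); C=cloud(cam,d); Z=C[...,2]; ok=d>0
    box=lambda x0,x1,y0,y1,z0,z1: C[ok&(C[...,0]>x0)&(C[...,0]<x1)&(C[...,1]>y0)&(C[...,1]<y1)&(Z>z0)&(Z<z1)]
    print(cam,'table z',np.median(box(.45,.5,-.1,.1,-.05,.05)[:,2]))
    rect(box(.55,.66,-.41,-.285,.018,.035),'mould top'); rect(box(.55,.66,-.41,-.285,.01,.035),'mould')
    rect(box(.43,.56,-.36,-.2,.011,.03),'bat'); rect(box(.56,.67,-.28,-.15,.012,.035),'blue')
    rect(box(.47,.62,-.14,-.06,.038,.055),'jaw'); rect(box(.47,.62,-.09,0,.022,.036),'bed')
    rect(box(.47,.62,-.03,.09,.055,.07),'carr'); rect(box(.47,.62,-.03,.09,.045,.07),'carr+pad')
    rect(box(.43,.65,.05,.29,.09,.112),'wheel'); rect(box(.43,.65,.05,.29,.14,.17),'knob')
    for k in ('seat','wheel_axis','knob_mid','carriage','mould'): print(k,[np.round(r['at'],4) for r in tip_of(cam,k)[:4]])
save('top','clamp2.png',(155,240,190,360),4)
E
python3 b.py
```

```text
top table z -0.0006472485058918176
mould top 485 c [ 604.4 -351.1] size [57.1 91.7] ang 0.46 z 0.0222
mould 741 c [ 603.7 -351.1] size [58.4 91.7] ang 0.45 z 0.0204
bat 957 c [ 479.1 -289.5] size [100.2  70.2] ang 73.33 z 0.0173
blue 718 c [ 617.  -218.3] size [89.9 60.9] ang 46.31 z 0.0208
jaw 212 c [ 551.3 -110. ] size [21.8 68.7] ang 89.58 z 0.0454
bed 607 c [549.1 -44.5] size [50.3 89.5] ang 0.64 z 0.0293
carr 354 c [546.6  33.2] size [69.6 47.5] ang 1.27 z 0.0598
carr+pad 483 c [546.6  49.6] size [70.1 80.3] ang 1.03 z 0.0588
wheel 1105 c [542. 168.] size [129.5 130.4] ang 83.44 z 0.103
knob 77 c [545.6 228.5] size [21.5 21.7] ang 47.0 z 0.1489
seat [array([ 0.5511, -0.0544,  0.0295])]
wheel_axis [array([0.5385, 0.1732, 0.0979])]
knob_mid [array([0.5433, 0.2321, 0.1335])]
carriage [array([0.5483, 0.0435, 0.001 ])]
mould [array([ 0.5032, -0.4557, -0.0006]), array([ 0.706 , -0.4446,  0.0023]), array([ 0.6036, -0.3543,  0.002 ]), array([ 0.3385, -0.4611,  0.0002])]
scene table z 0.002037006961826515
mould top 270 c [ 605.5 -353.2] size [91.5 64.6] ang 88.4 z 0.023
mould 348 c [ 606
[... 195 characters left out ...]
1.8] size [70.8 22.1] ang 1.2 z 0.0471
bed 311 c [548.1 -45.5] size [55.9 90.6] ang 1.83 z 0.031
carr 178 c [545.3  32.6] size [70.5 49. ] ang 1.49 z 0.0616
carr+pad 267 c [544.8  47.9] size [70.8 79.7] ang 1.91 z 0.0594
wheel 589 c [542.4 165.4] size [132.5 126.3] ang 25.7 z 0.1039
knob 49 c [544.9 227.9] size [21.1 22.1] ang 57.78 z 0.1479
seat [array([ 0.5477, -0.0587,  0.03  ])]
wheel_axis [array([0.5418, 0.1676, 0.0985])]
knob_mid [array([0.5447, 0.2275, 0.1311])]
carriage [array([0.5469, 0.0412, 0.003 ]), array([ 0.745, -0.235, -0.002])]
mould [array([ 0.6167, -0.2164, -0.0031]), array([ 0.6047, -0.3542,  0.0015]), array([ 0.7011, -0.4467, -0.0035]), array([ 0.5057, -0.4569,  0.0017])]
```

View pics/clamp2.png

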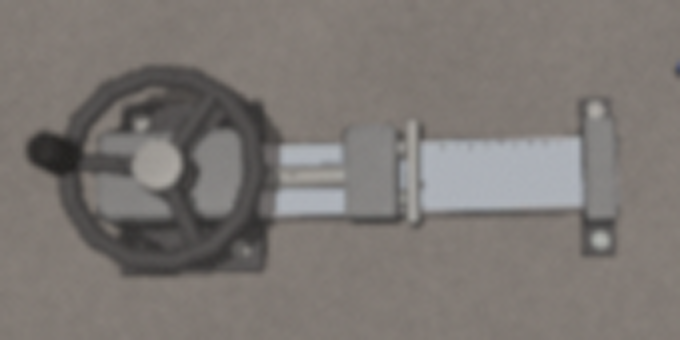

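Both views agree: the mould is at (0.605,-0.352) with the bed face and seat at about (0.5495,-0.056), and the clamp is yawed about 1.7°. Now picking.

```bash
cat > c.py <<'E'
from h import *
np.set_printoptions(precision=3,suppress=True)
M=[.6048,-.352]; 
q0=np.array(env.sense()['joint_positions'])
for a in (0,np.pi):
    q=solver.inverse_kinematics([*M,.15],down(a)); print(a,q)
    if q is not None: c=abs(np.array(q)-q0).max(); best=(c,a) if a==0 or best is None or c<best[0] else best
    elif a==0: best=None
a=best[1]; print('use',a)
env.reach([*M,.15],down(a)); env.movel([*M,.006],rate=.12)
effector.grasp(25); s=env.sense(); print(s['t'],s['ee_pos'],s['gripper_width'],s['grasp_force'])
env.movel([*M,.15],rate=.15); s=env.sense(); print(s['t'],s['gripper_width'],s['grasp_force'],s['wrist_force'])
p,d=viewer.read_camera('scene')
save('scene','held.png',(100,280,130,420),2.5)
E
python3 c.py
```

```text
0 [ 0.695  0.642 -0.325  1.503  0.225  1.033  0.316]
3.141592653589793 [ 0.28   0.622  0.296  1.537 -0.201  1.013 -2.511]
use 0
5.4833 [ 0.605 -0.352  0.006] 0.05966943660911447 24.996049404144287
6.5917 0.059690099999721385 24.99624028801918 [-0.258  0.186 -2.466]
```

View pics/held.png

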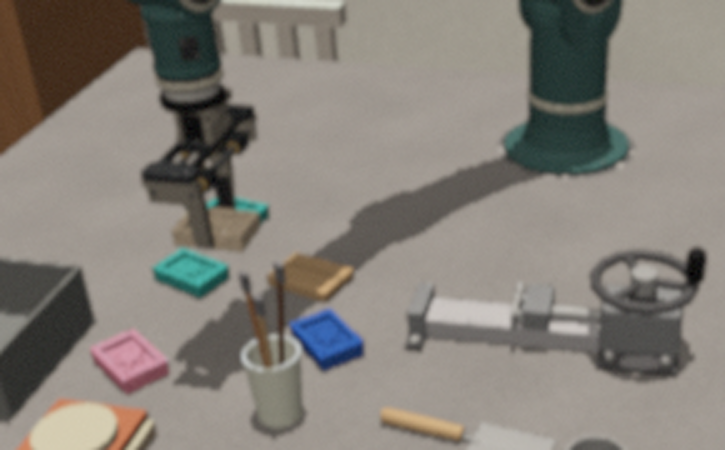

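The mould (205,230) is held level and clear of everything else. Now placing it.

```bash
cat > d.py <<'E'
from h import *
np.set_printoptions(precision=3,suppress=True)
t=np.radians(1.7); u=np.array([-np.sin(t),np.cos(t)]); S=np.array([.5495,-.056])+.003*u
R=down(t)
env.movel([*S,.15],R,rate=.2); env.movel([*S,.040],R,rate=.12)
f0=env.sense()['wrist_force'][2]
for z in np.arange(.0385,.0325,-.001):
    env.movel([*S,z],R,rate=.03); f=env.sense()['wrist_force']; print(z,f)
    if f[2]-f0>3: break
effector.release(); s=env.sense();print(s['t'],s['wrist_force'],s['gripper_width'])
env.movel([*S,.15],R,rate=.2)
C0=(.5418,.168)
for a0 in np.arange(0,180,30):
    Rr=down(np.radians(a0)); n=0;q=None
    print(a0,[int(solver.inverse_kinematics([C0[0]+.06*np.cos(b),C0[1]+.06*np.sin(b),.114],Rr) is not None) for b in np.arange(0,6.28,.8)], solver.inverse_kinematics([.545,.228,.114],Rr))
E
python3 d.py
```

```text
0.0385 [ 0.472  0.391 -2.434]
0.0375 [ 0.383  0.264 -1.769]
0.0365 [ 0.23   0.378 -2.806]
0.0355 [-2.214  0.669  5.701]
11.0583 [-0.705  0.591  0.744] 0.09183478564193448
0 [1, 1, 1, 1, 1, 1, 1, 1] [-0.108  0.54  -0.452  1.808  0.3    0.861 -0.702]
30 [1, 1, 1, 1, 1, 1, 1, 1] [-0.033  0.564 -0.556  1.803  0.375  0.88  -0.238]
60 [1, 1, 1, 1, 1, 1, 1, 1] [ 0.038  0.593 -0.656  1.799  0.449  0.904  0.227]
90 [1, 1, 1, 1, 1, 1, 1, 1] [ 0.103  0.627 -0.753  1.795  0.524  0.931  0.692]
120 [1, 1, 1, 1, 1, 1, 1, 1] [ 0.176  0.675 -0.868  1.79   0.616  0.971  1.146]
150 [1, 1, 1, 1, 1, 1, 1, 1] [ 0.235  0.726 -0.968  1.787  0.699  1.015  1.608]
```

```bash
cat > e.py <<'E'
from h import *
from b0 import rect
np.set_printoptions(precision=4,suppress=True)
env.movel([.545,.10,.2],rate=.25); env.movel([.545,.228,.2],rate=.2)
for cam in ('top','scene'):
    p,d=save(cam,cam+'3.png',*(((165,225,250,360),6) if cam=='top' else ((195,260,280,440),4))); C=cloud(cam,d); Z=C[...,2]; ok=d>0
    box=lambda x0,x1,y0,y1,z0,z1: C[ok&(C[...,0]>x0)&(C[...,0]<x1)&(C[...,1]>y0)&(C[...,1]<y1)&(Z>z0)&(Z<z1)]
    rect(box(.5,.6,-.098,.002,.049,.06),'mould'); rect(box(.47,.62,-.14,-.1,.038,.048),'jaw')
    rect(box(.47,.62,.0,.09,.05,.07),'carr')
    rect(box(.52,.56,.15,.19,.09,.14),'hub')
print(env.sense()['t'])
E
cat > b0.py <<'E'
from h import *
def rect(P,n):
    if len(P)<5: print(n,'few',len(P)); return
    c,s,a=cv2.minAreaRect(P[:,:2].astype(np.float32)*1000); print(n,len(P),'c',np.round(c,1),'size',np.round(s,1),'ang',round(a,2),'z',np.median(P[:,2]).round(4),P[:,2].max().round(4))
E
python3 e.py
```

```text
mould 493 c [550.4 -52.7] size [59.7 88. ] ang 0.95 z 0.0527 0.0582
jaw 194 c [ 551.  -111.4] size [19.1 68.1] ang 89.93 z 0.0448 0.0479
carr 400 c [546.2  48.2] size [70.  77.5] ang 2.26 z 0.0595 0.065
hub 178 c [541.  170.1] size [36.1 39.4] ang 87.76 z 0.1089 0.1144
mould 300 c [550.5 -53.6] size [65.8 90.3] ang 3.03 z 0.0538 0.0595
jaw 66 c [ 552.5 -112.4] size [66.3 20.1] ang 3.01 z 0.0465 0.048
carr 218 c [545.3  48. ] size [71.1 79.7] ang 3.01 z 0.0603 0.0655
hub 111 c [541.6 170.7] size [31.2 36.1] ang 13.3 z 0.1092 0.1157
13.4667
```

View pics/top3.png

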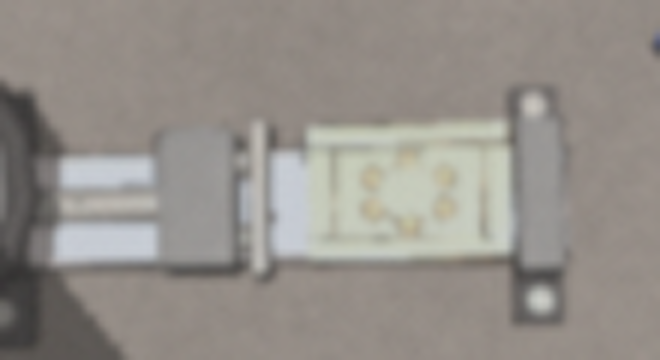

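View pics/scene3.png

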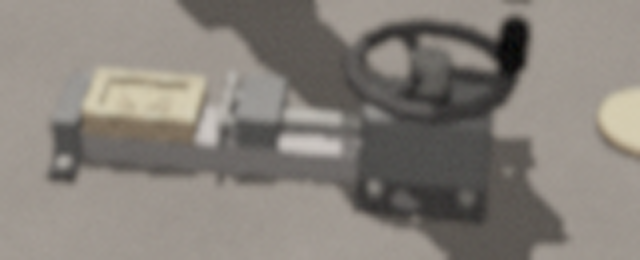

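The mould lies flat and square on the bed with about 3 mm at the jaw (top crop 310–510), and the pad is about 17 mm clear. Next: grip the knob and wind the free part.

```bash
cat > w.py <<'E'
from h import *
np.set_printoptions(precision=2,suppress=True)
A=np.array([.5418,.1690]); r=.060; ZT=.117
def state():
    s=env.sense(); p=np.array(s['ee_pos'][:2])-A; th=np.arctan2(p[1],p[0]); e=p/np.linalg.norm(p); tg=np.array([e[1],-e[0]])
    f=np.array(s['wrist_force'][:2]); return s['t'],th,-f@tg,f@e,np.linalg.norm(p),s['wrist_force'][2]
def arc(b,rate): env.movel([A[0]+r*np.cos(b),A[1]+r*np.sin(b),ZT],rate=rate)
E
cat > f.py <<'E'
from w import *
b=np.radians(86.5); k=[A[0]+r*np.cos(b),A[1]+r*np.sin(b)]
R=down(0); env.movel([*k,.2],R,rate=.2); env.movel([*k,ZT],rate=.15)
print(np.array(state())); effector.grasp(40); print(np.array(state()),env.sense()['gripper_width'])
b0=b
while b>b0-2.0:
    b-=.2; arc(b,.06); st=state(); print(round(b0-b,2),np.array(st))
    if st[2]>20 or abs(st[3])>30: break
open('b.txt','w').write(str(b))
E
python3 f.py
```

```text
[14.42  1.5   0.2   0.54  0.06  0.76]
[15.47  1.52  2.54 -0.06  0.06  2.06] 0.02284125754923719
0.2 [15.82  1.34  6.38 -1.96  0.06  5.61]
0.4 [16.17  1.15  5.92 -2.58  0.06  4.68]
0.6 [16.52  0.95  6.51 -3.09  0.06  4.35]
0.8 [16.87  0.76  6.2  -3.14  0.06  3.73]
1.0 [17.22  0.57  6.25 -3.03  0.06  3.49]
1.2 [17.57  0.37  6.11 -2.17  0.06  1.6 ]
1.4 [17.92  0.18  6.44 -2.1   0.06 -0.91]
1.6 [18.27 -0.03  6.9  -1.19  0.06 -1.44]
1.8 [18.62 -0.23  6.24  0.17  0.06 -3.53]
2.0 [18.97 -0.44  6.09 -0.08  0.06 -4.  ]
2.2 [19.32 -0.64  6.63 -0.8   0.06 -5.33]
```

```bash
cat > g.py <<'E'
from w import *
b=float(open('b.txt').read()); b0=np.radians(86.5); base=6.3; n=0
while b0-b<5.5:
    st=state(); b-=.1 if st[2]<7.6 else .05; arc(b,.05); st=state(); print(round(b0-b,2),np.array(st)[:4])
    n=n+1 if st[2]>base+3.5 else 0
    if n>=2 or st[2]>base+4.5: break
open('b.txt','w').write(str(b))
E
python3 g.py
```

```text
2.3 [19.58 -0.74  8.29  0.16]
2.35 [19.83 -0.78  7.91 -0.08]
2.4 [20.08 -0.83  9.04  0.31]
2.45 [20.33 -0.88  8.19 -0.03]
2.5 [20.58 -0.93  8.13  1.22]
2.55 [20.83 -0.98  8.78  0.16]
2.6 [21.08 -1.03  8.05 -0.03]
2.65 [21.33 -1.08  7.88 -0.23]
2.7 [21.58 -1.13  8.71 -0.12]
2.75 [21.83 -1.18  8.11  0.45]
2.8 [22.08 -1.23  8.51 -0.27]
2.85 [22.33 -1.28  7.82 -0.9 ]
2.9 [22.58 -1.33  9.41 -0.02]
2.95 [22.83 -1.38  9.42 -0.16]
3.0 [23.08 -1.43  8.54 -0.23]
3.05 [23.33 -1.48  8.31 -0.8 ]
3.1 [23.58 -1.53  8.66 -0.61]
3.15 [23.83 -1.58  8.42  0.3 ]
3.2 [24.08 -1.63  8.88 -0.43]
3.25 [24.33 -1.68  9.63  0.45]
3.3 [24.58 -1.73  9.32 -0.54]
3.35 [24.83 -1.78  9.62 -0.35]
3.4 [25.08 -1.83  8.63 -0.95]
3.45 [25.33 -1.88  9.51  0.11]
3.5 [25.58 -1.92  9.58  0.03]
3.55 [25.83 -1.97  9.41  0.03]
3.6 [26.08 -2.02  9.62 -0.48]
3.65 [26.33 -2.06 10.25 -0.35]
3.7 [26.58 -2.11 10.59  0.75]
```

```bash
cat > g2.py <<'E'
from w import *
b=float(open('b.txt').read()); b0=np.radians(86.5)
while 1:
    b-=.05; arc(b,.05); st=state(); print(round(b0-b,2),np.array(st)[:4])
    if st[2]>12.6 or b0-b>3.98: break
open('b.txt','w').write(str(b))
p,d=save('top','t4.png',(165,225,250,360),6)
E
python3 g2.py
```

```text
3.75 [26.83 -2.15 11.71 -0.13]
3.8 [27.08 -2.2  12.3  -0.09]
3.85 [27.33 -2.25 11.96  0.19]
3.9 [27.58 -2.29 12.28  0.28]
3.95 [27.83 -2.34 13.43  0.5 ]
```

View pics/t4.png

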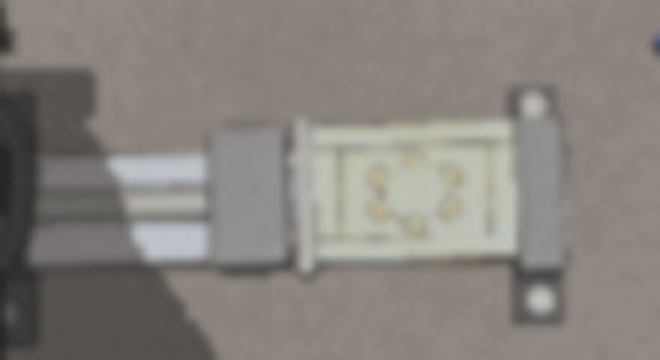

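The pad now bears on the mould and the mould is up against the jaw (crop 315–515). The force slope is about 9 N/rad, as expected, so I'll finish carefully.

```bash
cat > g3.py <<'E'
from w import *
b=float(open('b.txt').read()); b0=np.radians(86.5)
for k in range(4):
    b-=.05; arc(b,.05); st=state(); print(round(b0-b,2),np.array(st)[:4])
    if st[2]>14.7: break
open('b.txt','w').write(str(b))
E
python3 g3.py
```

```text
4.0 [28.13 -2.39 14.11  1.05]
4.05 [28.38 -2.43 13.63  1.61]
4.1 [28.63 -2.48 13.73  1.19]
4.15 [28.88 -2.52 14.53  1.56]
```

```bash
cat > k.py <<'E'
from w import *
from b0 import rect
b=float(open('b.txt').read())-.04; arc(b,.05); print(np.array(state())[:4])
effector.release(); s=env.sense(); print(s['t'],s['wrist_force'])
p=s['ee_pos']; env.movel([p[0],p[1],.24],rate=.15)
env.movel([.45,.35,.3],rate=.25); print(env.sense()['wrist_force'])
P,d=save('top','end.png',(60,330,140,500),2.2); C=cloud('top',d); Z=C[...,2]
box=lambda x0,x1,y0,y1,z0,z1: C[(d>0)&(C[...,0]>x0)&(C[...,0]<x1)&(C[...,1]>y0)&(C[...,1]<y1)&(Z>z0)&(Z<z1)]
rect(box(.5,.6,-.1,-.012,.049,.06),'mould'); K=box(.43,.65,.05,.29,.14,.17); rect(K,'knob')
k=np.median(K[:,:2],0)-A; print('knob th',np.arctan2(k[1],k[0]),env.sense()['t'])
E
python3 k.py
```

```text
[29.13 -2.55 16.34  1.39]
30.225 [-0.38  0.78  0.74]
[ 0.63  0.18 -0.4 ]
mould 463 c [550.2 -56.7] size [60.7 86.4] ang 1.82 z 0.0527 0.0596
knob 77 c [492.1 135.7] size [21.9 21.7] ang 47.93 z 0.1491 0.1538
knob th -2.549609033066934 32.2667
```

View pics/end.png

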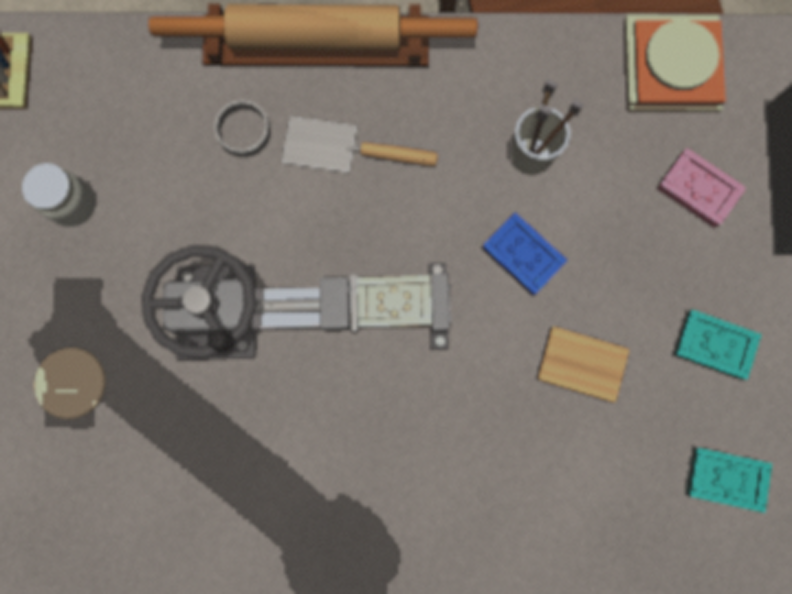

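The mould is clamped between the pad and the jaw (355–430, 302), the knob stayed at th = -2.55 after release, and the bystanders are undisturbed.

```bash
python3 -c "
from station import workorder
print(workorder.finish_job())"
```

```text
the job is handed in; nothing more can be done
None
```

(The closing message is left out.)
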